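Clear the heating bath's deck and seat its recess cover flush

ROBOT

A 7-joint arm with a two-finger parallel gripper is mounted at the origin on the work surface. World frame = base frame: x ahead of the robot, y to its left, z up, the work surface at z = 0. Lengths are in mm, angles in rad, forces in N, time in s.
With the tool pointing down it reaches from about 425 to 875 mm from the base axis. Payload 8.4 kg.
Tool frame: the origin (TCP) lies between the finger pads; the fingertips stand 22 mm ahead of it and the grasp point (between the pads) lies 3 mm ahead of it; z points along the fingers, y is the line along which they close (so a half turn about z gives the same grasp; the last joint's range is limited). The gripper opens to 85 mm and grips with 20 to 120 N. Pads are 22 mm wide; open, the fingers measure 114 mm over their backs; the gripper's body (76 mm by 85 mm) begins 54 mm behind the grasp point. The pads swing forward as they close: fully open they stand 13 mm farther back than shut.
Start: joints at [-1.382, 0.333, 0.04, 1.465, -0.013, 1.343, -0.059], TCP at [184.5, 623.237, 253.308] pointing down, gripper open.
Joint ranges: [-2.58, 2.58], [-0.38, 2.09], [-1.3, 1.39], [0.25, 2.4], [-1.5, 4.64], [0.08, 2.09], [-2.65, 2.65]. Speed limits (rad/s): [2.22, 2.22, 2.79, 2.79, 3.14, 3.14, 3.14].

INTERFACE

Orientations are given as a 3x3 rotation matrix whose columns are the frame's x, y, z axes.
In Python, from cell import monitor, optics, workorder gives the robot as it stands. The module is installed in compiled form; this text tells all that it offers.
- The arm moves only by the tool send_rows, never from a script. Its argument "increments" is a list of rows, each a list of 2 entries, a list of its own where there are three numbers: the shift along the tool's x, y, z as a fraction of full scale, then the turn about the tool's z as a fraction of full scale. A call has 1 to 12 rows; each row is the pose to reach, as a shift and turn from the pose commanded when the call began, along the tool's axes at that moment; what a row does not reach only later rows make up. Full scale, the value 1, is 0.1 m for a shift and 1.5 rad for a turn. A row lasts 1/8 s, in which the tool goes at most 62.5 mm and 10.7 degrees, less where a joint would pass 70% of its speed; a pose out of reach is approached as far as the arm can. A call with a number of a shift or a turn outside -1 to 1 is refused whole. A call with a gripper value outside its range is refused whole. "fingers" is the opening, from 0 (shut) to 1 (fully open), set as the call begins (left out, the last holds). The fingers move at their own pace and stop on an object; the grip force is fixed at half the most. Time passes only in rows, so rows that repeat a pose let the fingers close. It gives the time, the measured TCP pose, the force, the opening and the grip force at its end, in the units of the state.
- monitor.get_obs(): the state, without advancing time (a new reading comes with each control period).
- optics.camera(name): name is "side" or "top"; returns a dict with "img" (400x640x3 uint8, blue, green, red), "z_map" (400x640 float32, mm along the optical axis (not along the pixel's ray), 0 where there is no reading), "fx", "fy", "cx", "cy" (pixels), "rvec" (rotation vector, rad) and "tvec" (3), from world to camera coordinates, as OpenCV has them. Camera axes: x right, y down, z forward; pixel columns grow to the right and rows downward; lengths in mm; the calibration is good to about 2 mm. A picture is of the moment at which its call begins.
- workorder.sign_off(): hands the job in; it is judged then, once.
The state is a dict: "time": time; "q": joint angles; "joint_vel": joint speeds; "effort": joint torques, N m; "ee_pos": TCP position; "tool_rot": TCP orientation; "wrist_force": force on the tool from outside, world axes, zero at the start; "torque": the same for the moment, N m; "gripper_width": finger opening in mm; "grasp_force": force on a finger pad.
Only numpy, scipy, OpenCV 4.12 (cv2) and the standard library are available. Lean on these libraries where they do the work, as an engineer would, in place of code of your own. Each camera call takes 0.05 s, during which the arm holds its last target. There are 200 camera calls.

TASK

First clear the three cork stoppers off the heating bath (one sits in the round recess, one on the metal cover disc, one on the deck) into the white waste tub. Then slide the cover disc across the deck into the recess, where it stays standing proud and uneven on stiff seat studs, and press it down firmly all over until it lies fully home, level and flush with the deck. Leave the amber jar and the big white jar standing where they are.

Things in the scene. Friction and masses are not known exactly. Their poses are not given: they have to be found in the camera images.
- bath: Low white heating bath with a flat steel deck, fixed to the bench; 240 (x) x 400 (y) x 70 mm high. Origin: centre of its underside; z up. In the middle of the deck is a round recess, 108 mm across and 12 mm deep, with a level floor.
- recess (a point): Centre of the recess's floor, 58 mm above the bench; axes as the bath's. Three black rubber studs, 10 mm across, stand 4 to 7 mm proud of the floor at radius 26 mm from this point, at 90, 210 and 330 degrees from the bath's x axis towards y. Each sinks level with the floor under more than about 4 N and stays where it is left.
- cover: Loose round aluminium disc, 100 mm across, 12 mm thick, 0.25 kg, plain on both sides, lying flat on the deck to the left or right of the recess. Origin: centre of its underside; z up.
- stopper_a: Cork stopper standing in the recess: 30 mm high, 28 mm across at the foot, 25 mm at the top, about 15 g. Origin: centre of its foot.
- stopper_b: The same kind of cork stopper, standing on the cover disc.
- stopper_c: The same kind of cork stopper, standing on the deck near its far edge.
- tub: Open white plastic waste tub, fixed, 140 x 140 x 90 mm high, walls and floor 4 mm thick, left or right of the bath. Origin: centre of its underside; x and y along its sides.
- amber_jar: Loose squat amber glass jar with a black cap, 56 mm across, 78 mm high, standing on the deck on the other side of the recess from the cover. Origin: centre of its underside.
- white_jar: Loose big white plastic jar with a red cap, 90 mm across, 170 mm high, standing on the bench on the other side of the bath from the tub. Origin: centre of its underside.

How it is judged:
By the outcome, as a careful person would: the job done as asked, in the order asked, and still so for the second after the job is handed in, with the robot touching nothing.
It also fails if it takes over 72 s, if anything falls off the work surface, if the arm or the gripper's body presses on something with over 40 N, if the wrist force passes 120 N, or if a joint passes its speed limit or range.

## Working session

There is one attempt and no reset: what is moved stays moved. The work goes in short steps, Python scripts to look and compute and a tool call to move; the robot and the scene stay as the last step left them, time stands still between calls to the robot, and variables do not carry over. Pictures are saved under pics/ and viewed, at most 10 in all, crops included, and the job is handed in when it is done.

Besides the shell and the picture viewer there is one more tool, called after "Emit:" by a JSON object that holds its "op" and its "data", one argument or row to a line. send_rows: Moves the arm, as the interface text tells. Its arguments: {"type":"object","properties":{"increments":{"type":"array"},"fingers":{"type":"number"}},"required":["increments"]}

```bash
mkdir -p pics
cat > h.py <<'E'
import numpy as np, cv2
from cell import monitor, optics, workorder
def cam(n):
    c=optics.camera(n); c['R']=cv2.Rodrigues(np.array(c['rvec'],float))[0]; c['t']=np.array(c['tvec'],float).ravel(); return c
def ray(c,u,v,z):
    d=c['R'].T@np.array([(u-c['cx'])/c['fx'],(v-c['cy'])/c['fy'],1]); o=-c['R'].T@c['t']
    return o+d*(z-o[2])/d[2]
def cloud(c):
    v,u=np.mgrid[0:400,0:640]; Z=c['z_map'].astype(float)
    P=np.stack([(u-c['cx'])/c['fx']*Z,(v-c['cy'])/c['fy']*Z,Z],-1)
    W=(P-c['t'])@c['R']; W[Z==0]=np.nan; return W
E
python3 - <<'E'
from h import *
o=monitor.get_obs(); print(o['time'],o['ee_pos'],o['tool_rot'],o['gripper_width'])
ims=[]
for n in ('top','side'):
    c=cam(n); print(n,-c['R'].T@c['t'],c['fx'],c['R'][2]); cv2.imwrite(f'pics/{n}0.png',c['img']); np.save(n+'0.npy',cloud(c))
E
```

```text
0.0 [184.4056256  622.87174629 252.41267153] [[-9.58870140e-01  2.83844932e-01 -3.29776327e-04]
 [ 2.83845096e-01  9.58868883e-01 -1.55751977e-03]
 [-1.25881836e-04 -1.58706460e-03 -9.99998733e-01]] 85.5067574863692
top [ 339.06335116  -12.7320038  1126.42385636] 515.9252422470735 [ 0.19979392 -0.00344356 -0.97983189]
side [ 296.94656917 -835.25574875  740.99939927] 517.9321421383232 [ 0.25010569  0.75172742 -0.61020736]
```

View pics/top0.png

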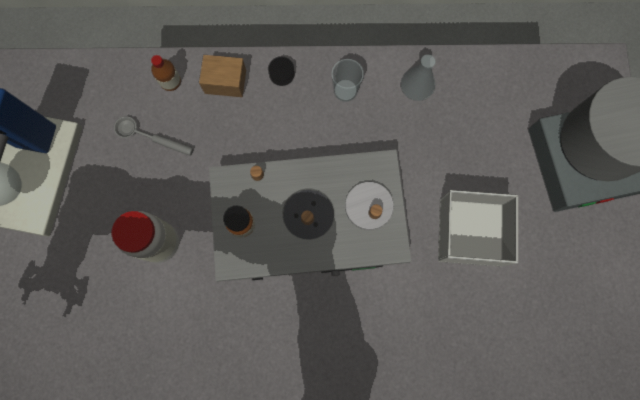

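View pics/side0.png

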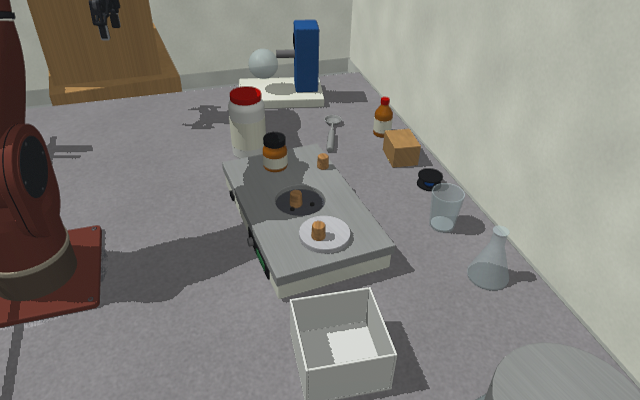

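The top view shows the bath around pixels (210-410, 150-280). The recess is near (308,214), the cover near (369,205), and the stoppers near (307,216), (376,212) and (257,172). The amber jar is at (237,220) and the white jar at (135,232). The tub is at (483,227). The side view agrees.

```bash
cat > m.py <<'E'
from h import *
def measure(verb=True):
    c=cam('top'); W=cloud(c); hsv=cv2.cvtColor(c['img'],cv2.COLOR_BGR2HSV); res={}
    m=((hsv[...,0]>5)&(hsv[...,0]<18)&(hsv[...,1]>90)&(hsv[...,2]>60)).astype(np.uint8)
    n,l,s,ce=cv2.connectedComponentsWithStats(m)
    for i in range(1,n):
        if s[i,4]>25:
            p=W[l==i]; p=p[np.isfinite(p[:,2])]
            zt=np.percentile(p[:,2],90); t=p[p[:,2]>zt-5]
            print('cork?',ce[i].round(),s[i,4],'top',((t.max(0)+t.min(0))/2).round(1),(np.ptp(t,axis=0)).round(0))
    # cover: points 76..88 height near the deck
    def fit(mask,name,z):
        cs,_=cv2.findContours(mask.astype(np.uint8),cv2.RETR_EXTERNAL,cv2.CHAIN_APPROX_NONE)
        k=max(cs,key=cv2.contourArea); h=cv2.convexHull(k)[:,0]
        P=np.array([ray(c,u,v,z)[:2] for u,v in h]); (x,y),r=cv2.minEnclosingCircle(P.astype(np.float32)); 
        A=np.c_[2*P,np.ones(len(P))]; q=np.linalg.lstsq(A,(P**2).sum(1),rcond=None)[0]
        print(name,q[:2].round(1),'R',np.sqrt(q[2]+q[0]**2+q[1]**2).round(1),'enc',round(x,1),round(y,1),round(r,1))
    reg=np.zeros((400,640),bool); reg[150:282,205:412]=1
    fit(reg&(W[...,2]>76)&(hsv[...,1]<60)&(hsv[...,2]>120),'cover',82)
    fit(reg&(W[...,2]<64.5)&(np.hypot(W[...,0]-W[214,308,0],W[...,1]-W[214,308,1])<75),'recess',70)
    return c,W,hsv
if __name__=='__main__':
    c,W,hsv=measure()
    z=W[...,2]
    for nm,(r0,r1,c0,c1),(a,b) in [('bath',(140,290,200,420),(62,76)),('tubrim',(180,275,440,530),(82,96)),('amber',(195,245,215,262),(135,160)),('white',(200,265,100,185),(155,180))]:
        m=np.zeros_like(z,bool); m[r0:r1,c0:c1]=1; m&=(z>a)&(z<b); p=W[m]
        r=cv2.minAreaRect(p[:,:2].astype(np.float32)); print(nm,np.round(r[0],1),np.round(r[1],1),round(r[2],2),np.median(p[:,2]).round(1))
    print('deck z',W[250,300],W[165,330],W[190,300], 'tub floor',W[225,480],'recess floor',W[225,325])
E
python3 m.py
```

```text
cork? [221.  75.] 1533 top [856.4 198.3  61.5] [79. 94.  9.]
cork? [163.  71.] 321 top [858.2 327.7  90.1] [33. 34. 18.]
cork? [256. 172.] 135 top [614.6 111.9 100.3] [22. 21.  6.]
cork? [375. 211.] 130 top [ 527.7 -129.6  112.9] [21. 23.  7.]
cork? [307. 216.] 111 top [521.4   9.   88.7] [22. 23.  7.]
cork? [243. 228.] 117 top [502.  141.3 122.3] [38. 47.  8.]
cover [ 544.2 -119.6] R 49.2 enc 544.3 -119.6 49.6
recess [530.1   6.7] R 53.1 enc 530.2 6.7 53.4
bath [531.2   6.8] [241.4 401.3] 4.98 70.0
tubrim [ 497.8 -349.1] [142. 141.] 85.04 89.4
amber [509.4 144.3] [48.5 48.5] 82.28 147.6
white [482.3 334.4] [77.5 76.5] 61.75 169.4
deck z [453.84837004  23.133658    70.40204361] [632.4217557  -41.05294738  74.6177857 ] [583.13048755  23.10235991  56.47485082] tub floor [ 511.96173887 -371.32866261    2.84166108] recess floor [506.73727308 -28.97326235  60.00021853]
```

Emit:
{"op": "send_rows", "data": {
  "increments": [
    [[-0.33, -0.22, 0], 0.12],
    [[-0.67, -0.44, 0], 0.24],
    [[-1, -0.66, 0], 0.36],
    [[-1, -0.66, 0], 0.48],
    [[-1, -0.66, 0], 0.6],
    [[-1, -0.66, 0], 0.72],
    [[-1, -0.66, 0], 0.797],
    [[-1, -0.66, 0], 0.797]
  ],
  "fingers": 0.6
}}

```text
time: 1.15
ee_pos: [261.5, 531.5, 253.1]
tool_rot: [[-0.088, 0.996, -0.0], [0.996, 0.088, -0.0], [-0.0, -0.0, -1.0]]
wrist_force: [0.1, -0.2, -0.6]
gripper_width: 51.5
grasp_force: 0.0
```

Emit:
{"op": "send_rows", "data": {
  "increments": [
    [[-0.3, 0.21, 0], 0],
    [[-0.6, 0.42, 0], 0],
    [[-0.9, 0.63, 0], 0]
  ]
}}

```text
time: 1.52
ee_pos: [332.9, 446.4, 253.2]
tool_rot: [[-0.091, 0.996, -0.0], [0.996, 0.091, -0.0], [-0.0, -0.0, -1.0]]
wrist_force: [1.1, -1.0, -0.6]
gripper_width: 51.2
grasp_force: 0.0
```

Emit:
{"op": "send_rows", "data": {
  "increments": [
    [[-0.3, 0.21, 0], 0],
    [[-0.6, 0.42, 0], 0],
    [[-0.9, 0.63, 0], 0]
  ]
}}

```text
time: 1.9
ee_pos: [403.6, 362.2, 253.3]
tool_rot: [[-0.091, 0.996, -0.0], [0.996, 0.091, 0.0], [0.0, -0.0, -1.0]]
wrist_force: [0.7, -0.3, 0.2]
gripper_width: 51.3
grasp_force: 0.0
```

Emit:
{"op": "send_rows", "data": {
  "increments": [
    [[-0.3, 0.21, 0], 0],
    [[-0.6, 0.42, 0], 0],
    [[-0.9, 0.63, 0], 0]
  ]
}}

```text
time: 2.28
ee_pos: [474.1, 278.1, 253.3]
tool_rot: [[-0.091, 0.996, -0.0], [0.996, 0.091, 0.0], [0.0, -0.0, -1.0]]
wrist_force: [-0.2, 1.3, 0.8]
gripper_width: 51.3
grasp_force: 0.0
```

Emit:
{"op": "send_rows", "data": {
  "increments": [
    [[-0.3, 0.21, 0], 0],
    [[-0.6, 0.42, 0], 0],
    [[-0.9, 0.63, 0], 0],
    [[-0.9, 0.63, 0], 0]
  ]
}}

```text
time: 2.78
ee_pos: [545.7, 191.7, 253.3]
tool_rot: [[-0.085, 0.996, 0.001], [0.996, 0.085, -0.001], [-0.001, 0.001, -1.0]]
wrist_force: [-0.5, 0.3, 0.3]
gripper_width: 51.2
grasp_force: 0.0
```

Emit:
{"op": "send_rows", "data": {
  "increments": [
    [[-0.43, 0.31, 0], 0],
    [[-0.855, 0.617, 0.2], 0],
    [[-0.855, 0.617, 0.54], 0],
    [[-0.855, 0.617, 0.54], 0]
  ]
}}

```text
time: 3.28
ee_pos: [611.3, 115.6, 196.7]
tool_rot: [[-0.089, 0.996, -0.005], [0.996, 0.089, -0.001], [-0.001, -0.005, -1.0]]
wrist_force: [-0.4, 1.4, 0.4]
gripper_width: 51.1
grasp_force: 0.0
```

Emit:
{"op": "send_rows", "data": {
  "increments": [
    [[0, 0, 0.4], 0],
    [[0, 0, 0.75], 0],
    [[0, 0, 1], 0],
    [[0, 0, 1], 0]
  ]
}}

```text
time: 3.78
ee_pos: [612.0, 116.8, 99.0]
tool_rot: [[-0.091, 0.996, -0.002], [0.996, 0.091, 0.0], [0.0, -0.002, -1.0]]
wrist_force: [-0.5, 0.7, 0.4]
gripper_width: 51.4
grasp_force: 0.0
```

Emit:
{"op": "send_rows", "data": {
  "increments": [
    [[0, 0, 0], 0],
    [[0, 0, 0], 0],
    [[0, 0, 0], 0],
    [[0, 0, 0], 0]
  ],
  "fingers": 0.1
}}

```text
time: 4.28
ee_pos: [614.2, 116.0, 101.7]
tool_rot: [[-0.088, 0.996, 0.003], [0.996, 0.088, 0.002], [0.002, 0.003, -1.0]]
wrist_force: [-1.2, 1.1, 7.0]
gripper_width: 24.0
grasp_force: 59.2
```

Emit:
{"op": "send_rows", "data": {
  "increments": [
    [[0, 0, -0.3], 0],
    [[0, 0, -0.7], 0],
    [[0, 0, -0.95], 0],
    [[0, 0, -0.95], 0]
  ]
}}

```text
time: 4.78
ee_pos: [614.6, 115.4, 197.8]
tool_rot: [[-0.087, 0.996, 0.005], [0.996, 0.087, 0.002], [0.002, 0.005, -1.0]]
wrist_force: [0.2, 0.1, -0.4]
gripper_width: 24.2
grasp_force: 59.1
```

Emit:
{"op": "send_rows", "data": {
  "increments": [
    [[-0.35, -0.12, 0], 0],
    [[-0.7, -0.24, 0], 0],
    [[-0.905, -0.313, 0], 0]
  ]
}}

```text
time: 5.15
ee_pos: [589.1, 20.3, 194.2]
tool_rot: [[-0.086, 0.996, -0.0], [0.996, 0.086, -0.0], [-0.0, -0.0, -1.0]]
wrist_force: [0.7, 0.6, -0.4]
gripper_width: 23.9
grasp_force: 59.1
```

Emit:
{"op": "send_rows", "data": {
  "increments": [
    [[-0.35, -0.12, 0], 0],
    [[-0.7, -0.24, 0], 0],
    [[-0.905, -0.313, 0], 0]
  ]
}}

```text
time: 5.52
ee_pos: [566.1, -72.1, 194.3]
tool_rot: [[-0.086, 0.996, 0.0], [0.996, 0.086, 0.0], [0.0, 0.0, -1.0]]
wrist_force: [0.2, 0.7, -0.1]
gripper_width: 24.2
grasp_force: 59.1
```

Emit:
{"op": "send_rows", "data": {
  "increments": [
    [[-0.35, -0.12, 0], 0],
    [[-0.7, -0.24, 0], 0],
    [[-0.905, -0.313, 0], 0]
  ]
}}

```text
time: 5.9
ee_pos: [542.9, -164.7, 194.3]
tool_rot: [[-0.087, 0.996, 0.0], [0.996, 0.087, 0.0], [-0.0, 0.0, -1.0]]
wrist_force: [-0.0, 0.1, 0.0]
gripper_width: 24.1
grasp_force: 59.1
```

Emit:
{"op": "send_rows", "data": {
  "increments": [
    [[-0.35, -0.12, 0], 0],
    [[-0.7, -0.24, 0], 0],
    [[-0.905, -0.313, 0], 0]
  ]
}}

```text
time: 6.28
ee_pos: [519.7, -257.6, 194.3]
tool_rot: [[-0.087, 0.996, 0.0], [0.996, 0.087, -0.0], [-0.0, 0.0, -1.0]]
wrist_force: [0.2, 0.1, -0.4]
gripper_width: 23.9
grasp_force: 59.1
```

Emit:
{"op": "send_rows", "data": {
  "increments": [
    [[-0.35, -0.12, 0], 0],
    [[-0.7, -0.24, 0], 0],
    [[-0.905, -0.313, 0], 0],
    [[-0.905, -0.313, 0], 0]
  ]
}}

```text
time: 6.78
ee_pos: [496.2, -350.5, 194.1]
tool_rot: [[-0.085, 0.996, -0.0], [0.996, 0.085, -0.001], [-0.001, -0.0, -1.0]]
wrist_force: [0.0, 0.9, -0.8]
gripper_width: 23.6
grasp_force: 59.1
```

```bash
python3 -c "
from h import *
o=monitor.get_obs();print(o['time'],o['ee_pos'].round(1) if hasattr(o['ee_pos'],'round') else o['ee_pos'],o['gripper_width'],o['q'])"
```

```text
6.775 [ 496.2 -350.5  194.1] 23.557452612754357 [-0.09008931  0.35490184  0.79169038  1.68169501 -0.2659757   1.21695833
  0.84889682]
```

Emit:
{"op": "send_rows", "data": {
  "increments": [
    [[0, 0, 0.4], 0],
    [[0, 0, 0.8], 0],
    [[0, 0, 0.88], 0],
    [[0, 0, 0.88], 0]
  ]
}}

```text
time: 7.28
ee_pos: [497.4, -348.6, 106.8]
tool_rot: [[-0.088, 0.996, -0.0], [0.996, 0.088, 0.0], [0.0, -0.0, -1.0]]
wrist_force: [0.7, -0.2, -0.2]
gripper_width: 24.4
grasp_force: 59.1
```

Emit:
{"op": "send_rows", "data": {
  "increments": [
    [[0, 0, 0], 0],
    [[0, 0, 0], 0],
    [[0, 0, -0.1], 0],
    [[0, 0, -0.5], 0],
    [[0, 0, -0.88], 0],
    [[0, 0, -0.88], 0]
  ],
  "fingers": 0.6
}}

```text
time: 8.02
ee_pos: [498.0, -350.7, 198.4]
tool_rot: [[-0.087, 0.996, 0.006], [0.996, 0.087, -0.002], [-0.003, 0.005, -1.0]]
wrist_force: [0.6, 0.4, -0.1]
gripper_width: 51.3
grasp_force: 0.0
```

Emit:
{"op": "send_rows", "data": {
  "increments": [
    [[0.35, 0.08, 0], 0],
    [[0.724, 0.169, 0], 0]
  ]
}}

```text
time: 8.28
ee_pos: [506.8, -275.2, 194.2]
tool_rot: [[-0.086, 0.996, -0.0], [0.996, 0.086, -0.0], [-0.0, -0.0, -1.0]]
wrist_force: [0.9, -0.2, 0.2]
gripper_width: 51.3
grasp_force: 0.0
```

Emit:
{"op": "send_rows", "data": {
  "increments": [
    [[0.35, 0.08, 0], 0],
    [[0.724, 0.169, 0], 0]
  ]
}}

```text
time: 8.52
ee_pos: [517.5, -201.0, 194.2]
tool_rot: [[-0.087, 0.996, -0.0], [0.996, 0.087, 0.0], [0.0, -0.0, -1.0]]
wrist_force: [0.3, 0.0, -1.0]
gripper_width: 51.2
grasp_force: 0.0
```

Emit:
{"op": "send_rows", "data": {
  "increments": [
    [[0.35, 0.08, 0], 0],
    [[0.724, 0.169, 0], 0],
    [[0.724, 0.169, 0], 0],
    [[0.724, 0.169, 0], 0]
  ]
}}

```text
time: 9.02
ee_pos: [527.9, -129.1, 194.3]
tool_rot: [[-0.087, 0.996, -0.0], [0.996, 0.087, -0.0], [-0.0, -0.0, -1.0]]
wrist_force: [1.1, 0.1, 0.3]
gripper_width: 51.0
grasp_force: 0.0
```

Run:
```python
from h import *
c=cam('side'); cv2.imwrite('pics/s1.png',c['img'][100:400,180:480])
```

```text
(no output)
```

View pics/s1.png

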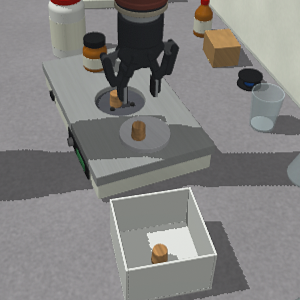

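Stopper c lies in the tub (crop 160,252), and the gripper is centred over stopper b (crop 138,130). I'll take b next.

Emit:
{"op": "send_rows", "data": {
  "increments": [
    [[0, 0, 0.35], 0],
    [[0, 0, 0.65], 0],
    [[0, 0, 0.8], 0],
    [[0, 0, 0.8], 0]
  ]
}}

```text
time: 9.57
ee_pos: [527.6, -129.3, 113.8]
tool_rot: [[-0.086, 0.996, -0.002], [0.996, 0.086, -0.001], [-0.0, -0.002, -1.0]]
wrist_force: [-0.0, -0.8, -0.8]
gripper_width: 51.1
grasp_force: 0.0
```

Emit:
{"op": "send_rows", "data": {
  "increments": [
    [[0, 0, 0], 0],
    [[0, 0, 0], 0],
    [[0, 0, 0], 0],
    [[0, 0, 0], 0]
  ],
  "fingers": 0.1
}}

```text
time: 10.07
ee_pos: [529.1, -128.8, 115.8]
tool_rot: [[-0.087, 0.996, 0.002], [0.996, 0.087, 0.0], [-0.0, 0.002, -1.0]]
wrist_force: [-1.3, 0.4, 5.5]
gripper_width: 23.7
grasp_force: 59.0
```

Emit:
{"op": "send_rows", "data": {
  "increments": [
    [[0, 0, -0.3], 0],
    [[0, 0, -0.65], 0],
    [[0, 0, -0.8], 0],
    [[0, 0, -0.8], 0]
  ]
}}

```text
time: 10.58
ee_pos: [528.9, -128.4, 195.2]
tool_rot: [[-0.088, 0.996, 0.002], [0.996, 0.088, 0.0], [0.0, 0.002, -1.0]]
wrist_force: [0.5, 0.1, 0.0]
gripper_width: 23.7
grasp_force: 59.0
```

Emit:
{"op": "send_rows", "data": {
  "increments": [
    [[-0.35, -0.08, 0], 0],
    [[-0.724, -0.169, 0], 0]
  ]
}}

```text
time: 10.82
ee_pos: [517.2, -202.0, 192.9]
tool_rot: [[-0.089, 0.996, -0.002], [0.996, 0.089, 0.0], [0.001, -0.002, -1.0]]
wrist_force: [0.2, -0.2, -0.4]
gripper_width: 23.7
grasp_force: 59.0
```

Emit:
{"op": "send_rows", "data": {
  "increments": [
    [[-0.35, -0.08, 0], 0],
    [[-0.724, -0.169, 0], 0]
  ]
}}

```text
time: 11.08
ee_pos: [506.6, -276.2, 192.8]
tool_rot: [[-0.088, 0.996, -0.002], [0.996, 0.088, 0.001], [0.001, -0.002, -1.0]]
wrist_force: [0.1, 0.5, 0.5]
gripper_width: 23.8
grasp_force: 59.0
```

Emit:
{"op": "send_rows", "data": {
  "increments": [
    [[-0.35, -0.08, 0], 0],
    [[-0.724, -0.169, 0], 0],
    [[-0.724, -0.169, 0], 0],
    [[-0.724, -0.169, 0], 0]
  ]
}}

```text
time: 11.58
ee_pos: [496.5, -348.5, 193.1]
tool_rot: [[-0.087, 0.996, -0.002], [0.996, 0.087, 0.001], [0.001, -0.001, -1.0]]
wrist_force: [1.2, -0.2, 0.1]
gripper_width: 23.9
grasp_force: 59.0
```

Emit:
{"op": "send_rows", "data": {
  "increments": [
    [[0, 0, 0.4], 0],
    [[0, 0, 0.75], 0],
    [[0, 0, 0.8], 0],
    [[0, 0, 0.8], 0]
  ]
}}

```text
time: 12.08
ee_pos: [497.2, -348.7, 114.9]
tool_rot: [[-0.088, 0.996, 0.0], [0.996, 0.088, 0.0], [0.0, 0.0, -1.0]]
wrist_force: [0.1, 0.2, 1.3]
gripper_width: 23.6
grasp_force: 59.0
```

Emit:
{"op": "send_rows", "data": {
  "increments": [
    [[0, 0, 0], 0],
    [[0, 0, 0], 0],
    [[0, 0, -0.1], 0],
    [[0, 0, -0.5], 0],
    [[0, 0, -0.8], 0],
    [[0, 0, -0.8], 0]
  ],
  "fingers": 0.6
}}

```text
time: 12.82
ee_pos: [497.8, -350.4, 197.7]
tool_rot: [[-0.087, 0.996, 0.005], [0.996, 0.087, -0.002], [-0.002, 0.004, -1.0]]
wrist_force: [0.3, 0.6, 0.5]
gripper_width: 51.2
grasp_force: 0.0
```

Emit:
{"op": "send_rows", "data": {
  "increments": [
    [[0.45, 0.07, 0], 0],
    [[0.89, 0.137, 0], 0]
  ]
}}

```text
time: 13.08
ee_pos: [502.2, -258.6, 194.1]
tool_rot: [[-0.086, 0.996, -0.0], [0.996, 0.086, -0.0], [0.0, -0.0, -1.0]]
wrist_force: [0.6, 0.9, -0.0]
gripper_width: 51.1
grasp_force: 0.0
```

Emit:
{"op": "send_rows", "data": {
  "increments": [
    [[0.45, 0.07, 0], 0],
    [[0.89, 0.137, 0], 0]
  ]
}}

```text
time: 13.32
ee_pos: [508.2, -168.0, 194.1]
tool_rot: [[-0.087, 0.996, -0.0], [0.996, 0.087, 0.0], [0.0, -0.0, -1.0]]
wrist_force: [0.1, 0.1, -0.3]
gripper_width: 51.2
grasp_force: 0.0
```

Emit:
{"op": "send_rows", "data": {
  "increments": [
    [[0.45, 0.07, 0], 0],
    [[0.89, 0.137, 0], 0]
  ]
}}

```text
time: 13.58
ee_pos: [514.0, -78.1, 194.2]
tool_rot: [[-0.087, 0.996, -0.0], [0.996, 0.087, 0.0], [0.0, -0.0, -1.0]]
wrist_force: [1.0, -0.9, 0.5]
gripper_width: 51.1
grasp_force: 0.0
```

Emit:
{"op": "send_rows", "data": {
  "increments": [
    [[0.45, 0.07, 0], 0],
    [[0.89, 0.137, 0], 0],
    [[0.89, 0.137, 0], 0],
    [[0.89, 0.137, 0], 0]
  ]
}}

```text
time: 14.08
ee_pos: [520.0, 9.5, 194.2]
tool_rot: [[-0.087, 0.996, -0.0], [0.996, 0.087, -0.001], [-0.0, -0.0, -1.0]]
wrist_force: [-0.2, -0.4, -0.2]
gripper_width: 51.3
grasp_force: 0.0
```

Emit:
{"op": "send_rows", "data": {
  "increments": [
    [[0, 0.01, 0.4], 0],
    [[0, 0.01, 0.7], 0],
    [[0, 0.01, 0.9], 0],
    [[0, 0.01, 0.9], 0]
  ],
  "fingers": 0.5
}}

```text
time: 14.58
ee_pos: [520.1, 8.5, 103.2]
tool_rot: [[-0.085, 0.996, -0.003], [0.996, 0.085, -0.001], [-0.001, -0.003, -1.0]]
wrist_force: [-0.3, -0.3, 1.1]
gripper_width: 42.9
grasp_force: 0.0
```

Emit:
{"op": "send_rows", "data": {
  "increments": [
    [[0, 0, 0.08], 0],
    [[0, 0, 0.15], 0],
    [[0, 0, 0.15], 0]
  ]
}}

```text
time: 14.95
ee_pos: [521.0, 10.2, 89.1]
tool_rot: [[-0.087, 0.996, -0.0], [0.996, 0.087, -0.0], [-0.0, -0.0, -1.0]]
wrist_force: [-0.1, 0.3, -0.5]
gripper_width: 42.5
grasp_force: 0.0
```

Emit:
{"op": "send_rows", "data": {
  "increments": [
    [[0, 0, 0], 0],
    [[0, 0, 0], 0],
    [[0, 0, 0], 0],
    [[0, 0, 0], 0]
  ],
  "fingers": 0.1
}}

```text
time: 15.45
ee_pos: [521.5, 10.2, 89.9]
tool_rot: [[-0.087, 0.996, 0.001], [0.996, 0.087, 0.0], [0.0, 0.001, -1.0]]
wrist_force: [-1.8, -0.1, 5.6]
gripper_width: 24.0
grasp_force: 59.4
```

Emit:
{"op": "send_rows", "data": {
  "increments": [
    [[0, 0, -0.3], 0],
    [[0, 0, -0.65], 0],
    [[0, 0, -1], 0],
    [[0, 0, -1], 0]
  ]
}}

```text
time: 15.95
ee_pos: [522.7, 10.4, 191.9]
tool_rot: [[-0.087, 0.996, 0.005], [0.996, 0.087, 0.002], [0.001, 0.005, -1.0]]
wrist_force: [0.3, -0.5, -0.6]
gripper_width: 24.0
grasp_force: 58.9
```

Emit:
{"op": "send_rows", "data": {
  "increments": [
    [[-0.45, -0.07, 0], 0],
    [[-0.89, -0.137, 0], 0]
  ]
}}

```text
time: 16.2
ee_pos: [514.8, -80.2, 188.5]
tool_rot: [[-0.089, 0.996, -0.001], [0.996, 0.089, -0.0], [-0.0, -0.001, -1.0]]
wrist_force: [0.4, -0.7, -0.6]
gripper_width: 24.0
grasp_force: 58.9
```

Emit:
{"op": "send_rows", "data": {
  "increments": [
    [[-0.45, -0.07, 0], 0],
    [[-0.89, -0.137, 0], 0]
  ]
}}

```text
time: 16.45
ee_pos: [508.8, -170.7, 188.5]
tool_rot: [[-0.088, 0.996, -0.001], [0.996, 0.088, 0.0], [0.0, -0.001, -1.0]]
wrist_force: [1.1, 0.3, 0.1]
gripper_width: 24.0
grasp_force: 58.9
```

Emit:
{"op": "send_rows", "data": {
  "increments": [
    [[-0.45, -0.07, 0], 0],
    [[-0.89, -0.137, 0], 0]
  ]
}}

```text
time: 16.7
ee_pos: [503.0, -260.4, 188.4]
tool_rot: [[-0.088, 0.996, -0.001], [0.996, 0.088, 0.0], [0.0, -0.001, -1.0]]
wrist_force: [-0.0, -0.6, 0.0]
gripper_width: 23.9
grasp_force: 58.9
```

Emit:
{"op": "send_rows", "data": {
  "increments": [
    [[-0.45, -0.07, 0], 0],
    [[-0.89, -0.15, 0], 0],
    [[-0.89, -0.15, 0], 0],
    [[-0.89, -0.15, 0], 0]
  ]
}}

```text
time: 17.2
ee_pos: [496.2, -348.8, 188.3]
tool_rot: [[-0.087, 0.996, -0.001], [0.996, 0.087, 0.001], [0.001, -0.001, -1.0]]
wrist_force: [-0.8, 0.3, 0.1]
gripper_width: 23.9
grasp_force: 58.9
```

Emit:
{"op": "send_rows", "data": {
  "increments": [
    [[0, 0, 0.4], 0],
    [[0, 0, 0.75], 0],
    [[0, 0, 0.8], 0],
    [[0, 0, 0.8], 0]
  ]
}}

```text
time: 17.7
ee_pos: [496.9, -348.7, 110.0]
tool_rot: [[-0.088, 0.996, 0.0], [0.996, 0.088, 0.0], [-0.0, 0.0, -1.0]]
wrist_force: [-0.1, -0.4, 0.4]
gripper_width: 23.8
grasp_force: 58.9
```

Emit:
{"op": "send_rows", "data": {
  "increments": [
    [[0, 0, 0], 0],
    [[0, 0, 0], 0],
    [[0, 0, -0.1], 0],
    [[0, 0, -0.5], 0],
    [[0, 0, -0.8], 0],
    [[0, 0, -0.8], 0]
  ],
  "fingers": 0.6
}}

```text
time: 18.45
ee_pos: [497.5, -350.5, 192.6]
tool_rot: [[-0.087, 0.996, 0.005], [0.996, 0.087, -0.002], [-0.002, 0.004, -1.0]]
wrist_force: [-1.3, 0.8, 1.3]
gripper_width: 51.4
grasp_force: 0.0
```

Emit:
{"op": "send_rows", "data": {
  "increments": [
    [[0.33, 0.16, 0], 0],
    [[0.65, 0.323, 0], 0]
  ]
}}

```text
time: 18.7
ee_pos: [522.8, -281.1, 189.2]
tool_rot: [[-0.086, 0.996, -0.0], [0.996, 0.086, 0.0], [0.0, -0.0, -1.0]]
wrist_force: [1.0, -0.1, -0.3]
gripper_width: 51.2
grasp_force: 0.0
```

Emit:
{"op": "send_rows", "data": {
  "increments": [
    [[0.33, 0.16, 0], 0],
    [[0.65, 0.323, 0], 0],
    [[0.65, 0.323, 0], 0],
    [[0.65, 0.323, 0], 0]
  ]
}}

```text
time: 19.2
ee_pos: [548.9, -214.7, 189.2]
tool_rot: [[-0.087, 0.996, -0.001], [0.996, 0.087, -0.0], [-0.0, -0.001, -1.0]]
wrist_force: [-0.1, 0.2, 0.6]
gripper_width: 51.4
grasp_force: 0.0
```

```bash
cat > look.py <<'E'
import sys
from m import *
c,W,h=measure(); t=sys.argv[1]
s=cam('side'); cv2.imwrite(f'pics/{t}.png',np.hstack([cv2.resize(s['img'][120:400,200:420],None,fx=1.4,fy=1.4),cv2.resize(c['img'][120:320,200:530],(440,392))]))
E
python3 look.py l2
```

```text
cork? [222.  75.] 1608 top [857.1 198.4  62. ] [78. 94. 10.]
cork? [164.  71.] 339 top [859.  326.1  91.9] [30. 30. 21.]
cork? [243. 227.] 121 top [504.  141.5 135.4] [42. 47. 31.]
cover [ 538.  -150.9] R 21.0 enc 535.2 -162.0 21.3
recess [530.3   6.7] R 53.2 enc 530.6 6.7 53.7
```

View pics/l2.png

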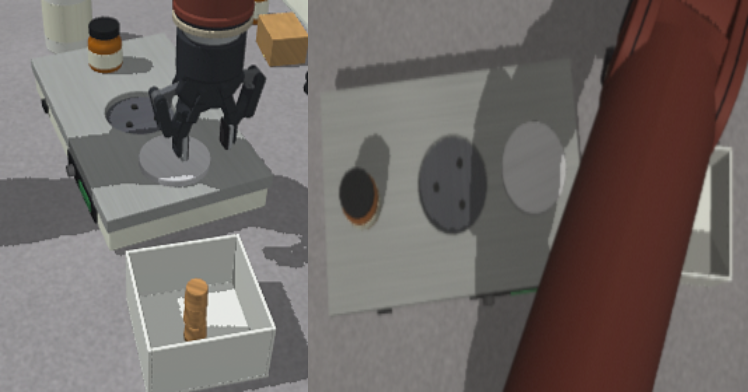

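The deck is clear, but the three stoppers have stacked into a tower in the tub. Its top (crop 197,285) stands just above the rim. I'll lift the top one off and set it beside the others.

Run:
```python
from m import *
c=cam('side');W=cloud(c);hsv=cv2.cvtColor(c['img'],cv2.COLOR_BGR2HSV)
m=(hsv[...,0]>5)&(hsv[...,0]<18)&(hsv[...,1]>90)&(hsv[...,2]>60); m[:290]=0; m[:,:300]=0; m[:,390:]=0
p=W[m]; p=p[np.isfinite(p[:,2])]; print(len(p),p[:,2].min(),p[:,2].max())
for a,b in [(91,99),(70,88),(40,58),(8,28)]:
    q=p[(p[:,2]>a)&(p[:,2]<b)]; print(a,len(q),q.min(0).round() if len(q) else '',q.max(0).round() if len(q) else '')
```

```text
654 7.481221538215752 97.07112955912085
91 164 [ 484. -362.   91.] [ 507. -338.   97.]
70 130 [ 483. -363.   70.] [ 505. -344.   88.]
40 116 [ 482. -364.   40.] [ 504. -344.   58.]
8 89 [ 483. -365.    8.] [ 506. -347.   28.]
```

Emit:
{"op": "send_rows", "data": {
  "increments": [
    [[-0.33, -0.16, 0], 0],
    [[-0.65, -0.325, 0], 0]
  ]
}}

```text
time: 19.6
ee_pos: [522.0, -283.2, 189.4]
tool_rot: [[-0.087, 0.996, 0.0], [0.996, 0.087, -0.0], [-0.0, -0.0, -1.0]]
wrist_force: [-1.0, -1.3, 0.1]
gripper_width: 51.2
grasp_force: 0.0
```

Emit:
{"op": "send_rows", "data": {
  "increments": [
    [[-0.33, -0.16, 0], 0],
    [[-0.65, -0.325, 0], 0],
    [[-0.65, -0.325, 0], 0],
    [[-0.65, -0.325, 0], 0]
  ]
}}

```text
time: 20.1
ee_pos: [495.9, -349.4, 189.2]
tool_rot: [[-0.086, 0.996, -0.0], [0.996, 0.086, 0.0], [0.0, -0.0, -1.0]]
wrist_force: [0.6, 0.5, 0.4]
gripper_width: 51.4
grasp_force: 0.0
```

Emit:
{"op": "send_rows", "data": {
  "increments": [
    [[0, 0, 0.35], 0],
    [[0, 0, 0.65], 0],
    [[0, 0, 0.85], 0],
    [[0, 0, 0.92], 0],
    [[0, 0, 0.92], 0]
  ]
}}

```text
time: 20.72
ee_pos: [496.2, -349.3, 97.6]
tool_rot: [[-0.088, 0.996, -0.0], [0.996, 0.088, -0.0], [-0.0, -0.0, -1.0]]
wrist_force: [0.2, 0.3, -0.1]
gripper_width: 51.2
grasp_force: 0.0
```

Emit:
{"op": "send_rows", "data": {
  "increments": [
    [[0, 0, 0], 0],
    [[0, 0, 0], 0],
    [[0, 0, 0], 0],
    [[0, 0, 0], 0]
  ],
  "fingers": 0.1
}}

```text
time: 21.22
ee_pos: [496.8, -349.8, 98.5]
tool_rot: [[-0.087, 0.996, 0.002], [0.996, 0.087, -0.001], [-0.001, 0.002, -1.0]]
wrist_force: [0.3, 1.5, 7.6]
gripper_width: 23.5
grasp_force: 59.1
```

Emit:
{"op": "send_rows", "data": {
  "increments": [
    [[0, 0, -0.2], 0],
    [[0, 0, -0.35], 0],
    [[0.2, 0, -0.35], 0],
    [[0.4, 0, -0.35], 0],
    [[0.4, 0, -0.35], 0],
    [[0.4, 0, 0], 0],
    [[0.4, 0, 0.3], 0],
    [[0.4, 0, 0.3], 0]
  ]
}}

```text
time: 22.22
ee_pos: [491.2, -309.7, 66.2]
tool_rot: [[-0.087, 0.996, -0.003], [0.996, 0.087, 0.001], [0.001, -0.003, -1.0]]
wrist_force: [-0.4, 0.9, -0.0]
gripper_width: 23.9
grasp_force: 58.9
```

Emit:
{"op": "send_rows", "data": {
  "increments": [
    [[0, 0, 0], 0],
    [[0, 0, 0], 0],
    [[0, 0, -0.1], 0],
    [[0, 0, -0.4], 0],
    [[0, 0, -0.75], 0],
    [[0, 0, -1], 0],
    [[0, 0, -1], 0]
  ],
  "fingers": 0.4
}}

```text
time: 23.1
ee_pos: [493.6, -310.3, 170.3]
tool_rot: [[-0.087, 0.996, 0.004], [0.996, 0.087, -0.001], [-0.002, 0.004, -1.0]]
wrist_force: [-0.2, 0.0, -0.2]
gripper_width: 34.2
grasp_force: 0.0
```

Run:
```python
from m import *
c=cam('side');W=cloud(c);hsv=cv2.cvtColor(c['img'],cv2.COLOR_BGR2HSV)
m=(hsv[...,0]>5)&(hsv[...,0]<18)&(hsv[...,1]>90)&(hsv[...,2]>60); m[:290]=0; m[:,:300]=0; m[:,390:]=0
p=W[m]; p=p[np.isfinite(p[:,2])]; print(len(p),p.min(0),p.max(0)); cv2.imwrite('pics/l3.png',c['img'][150:400,220:460])
```

```text
691 [ 478.33380966 -364.75603776    5.7393294 ] [ 506.46301083 -298.70630743   67.48055775]
```

View pics/l3.png

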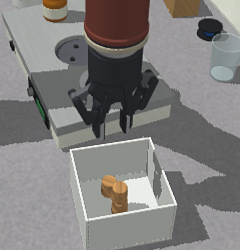

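All three stoppers now lie in the tub, highest point about 67 mm, which is below the rim. Next I'll go behind the cover.

Emit:
{"op": "send_rows", "data": {
  "increments": [
    [[0.45, 0.3, 0], 0],
    [[0.95, 0.675, 0], 0],
    [[0.95, 0.675, 0], 0]
  ],
  "fingers": 0.6
}}

```text
time: 23.52
ee_pos: [554.0, -202.8, 166.1]
tool_rot: [[-0.096, 0.995, -0.001], [0.995, 0.096, 0.002], [0.002, -0.001, -1.0]]
wrist_force: [-0.7, -0.3, -0.5]
gripper_width: 51.4
grasp_force: 0.0
```

Emit:
{"op": "send_rows", "data": {
  "increments": [
    [[0.1, 0, 0], 0],
    [[0.1, 0, 0.25], 0],
    [[0.1, 0, 0.55], 0],
    [[0.1, 0, 0.68], 0],
    [[0.1, 0, 0.68], 0],
    [[0.1, 0, 0.68], 0]
  ]
}}

```text
time: 24.28
ee_pos: [551.0, -199.5, 100.3]
tool_rot: [[-0.087, 0.996, 0.001], [0.996, 0.087, -0.0], [-0.0, 0.001, -1.0]]
wrist_force: [-0.3, -0.4, 0.5]
gripper_width: 51.6
grasp_force: 0.0
```

Run:
```python
from m import *
print(monitor.get_obs()['ee_pos'])
c=cam('side'); cv2.imwrite('pics/l4.png',cv2.resize(c['img'][170:310,240:420],None,fx=3,fy=3))
```

```text
[ 550.96397311 -199.54474873  100.337989  ]
```

View pics/l4.png

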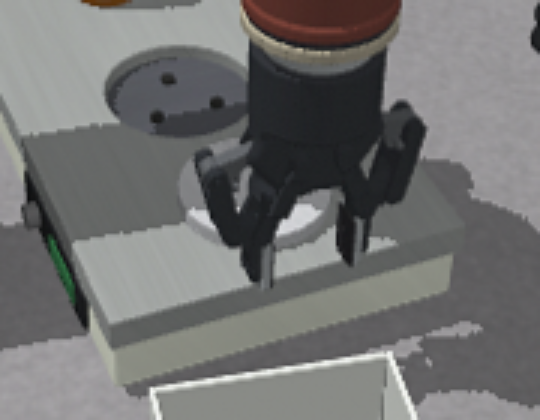

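The fingers stand behind the cover (crop 265,280 and 350,260), square to the push direction. I'll lower them and push.

Emit:
{"op": "send_rows", "data": {
  "increments": [
    [[0, 0, 0.05], 0],
    [[0, 0, 0.09], 0],
    [[0, 0, 0.09], 0]
  ]
}}

```text
time: 24.7
ee_pos: [550.4, -198.9, 90.0]
tool_rot: [[-0.087, 0.996, -0.001], [0.996, 0.087, 0.0], [0.0, -0.001, -1.0]]
wrist_force: [-0.3, -0.8, 0.5]
gripper_width: 51.2
grasp_force: 0.0
```

Emit:
{"op": "send_rows", "data": {
  "increments": [
    [[0.1, 0, 0], 0],
    [[0.2, 0, 0], 0],
    [[0.3, 0, 0], 0],
    [[0.4, 0, 0], 0],
    [[0.4, 0, 0], 0]
  ]
}}

```text
time: 25.32
ee_pos: [547.2, -157.8, 90.4]
tool_rot: [[-0.089, 0.996, -0.0], [0.996, 0.089, 0.001], [0.001, 0.0, -1.0]]
wrist_force: [-0.4, -0.2, 0.5]
gripper_width: 51.2
grasp_force: 0.0
```

Run:
```python
from m import *
o=monitor.get_obs(); print(o['ee_pos'],o['wrist_force'])
c=cam('side'); cv2.imwrite('pics/l5.png',cv2.resize(c['img'][170:310,240:420],None,fx=3,fy=3))
```

```text
[ 547.20548097 -157.84382649   90.35660956] [-0.39765887 -0.2153199   0.45435866]
```

View pics/l5.png

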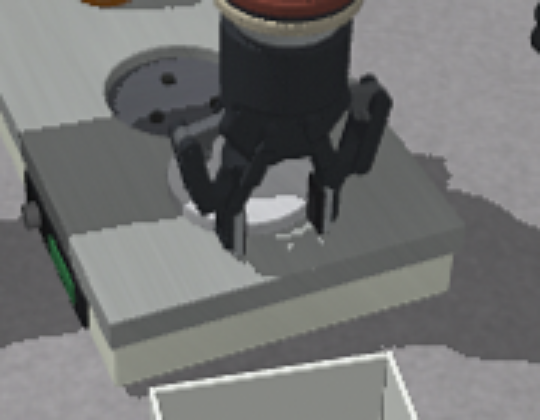

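The fingers have reached the rim and the cover has begun to move (its left edge is at crop 170, was 180). I'll keep pushing.

Emit:
{"op": "send_rows", "data": {
  "increments": [
    [[0.1, -0.005, 0], 0],
    [[0.2, -0.01, 0], 0],
    [[0.3, -0.01, 0], 0],
    [[0.4, -0.02, 0], 0],
    [[0.5, -0.02, 0], 0],
    [[0.6, -0.02, 0], 0],
    [[0.7, -0.03, 0], 0],
    [[0.77, -0.03, 0], 0],
    [[0.82, -0.03, 0], 0],
    [[0.86, -0.03, 0], 0],
    [[0.9, -0.03, 0], 0],
    [[0.9, -0.03, 0], 0]
  ]
}}

```text
time: 26.88
ee_pos: [536.2, -69.3, 90.3]
tool_rot: [[-0.088, 0.996, -0.0], [0.996, 0.088, 0.0], [0.0, -0.0, -1.0]]
wrist_force: [0.3, -0.5, 0.5]
gripper_width: 51.2
grasp_force: 0.4
```

Run:
```python
from m import *
o=monitor.get_obs(); print(o['ee_pos'],o['wrist_force'])
c=cam('side'); a=cv2.resize(c['img'][160:300,220:400],None,fx=2,fy=2); c=cam('top'); b=cv2.resize(c['img'][150:290,200:380],None,fx=2,fy=2)
cv2.imwrite('pics/l6.png',np.hstack([a,b]))
```

```text
[536.18251417 -69.29656558  90.2750535 ] [ 0.34573298 -0.46336102  0.49989266]
```

View pics/l6.png

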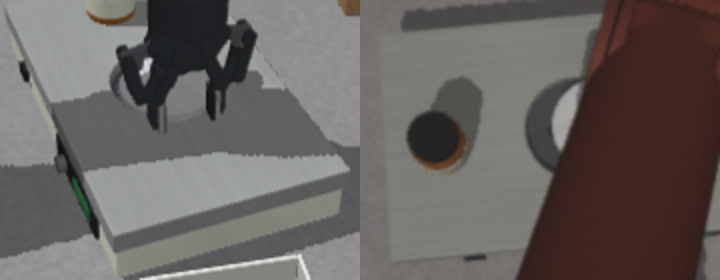

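The cover's front edge (top crop 553,120) is well over the recess, with about 22 mm still to go.

Emit:
{"op": "send_rows", "data": {
  "increments": [
    [[0.04, 0, 0], 0],
    [[0.08, 0, 0], 0],
    [[0.12, 0, 0], 0],
    [[0.15, 0, 0], 0],
    [[0.18, 0, 0], 0],
    [[0.21, 0, 0], 0],
    [[0.23, 0, 0], 0],
    [[0.23, 0, 0], 0]
  ]
}}

```text
time: 27.98
ee_pos: [534.2, -46.7, 90.3]
tool_rot: [[-0.088, 0.996, -0.0], [0.996, 0.088, -0.0], [0.0, -0.0, -1.0]]
wrist_force: [0.1, -0.5, -0.1]
gripper_width: 51.4
grasp_force: 0.3
```

```bash
cat > disc.py <<'E'
from m import *
# fit the disc's top plane + outline from bright disc pixels in the side depth map
def disc():
    for n in('side','top'):
        c=cam(n);W=cloud(c);r=np.hypot(W[...,0]-530.2,W[...,1]-6.7)
        for z0,z1 in((71.5,90),):
            q=W[(r<60)&(W[...,2]>z0)&(W[...,2]<z1)]
            print(n,len(q),q.min(0).round(1) if len(q) else '',q.max(0).round(1) if len(q) else '')
            if len(q)>30:
                A=np.c_[q[:,:2]-[530.2,6.7],np.ones(len(q))]; s=np.linalg.lstsq(A,q[:,2],rcond=None)[0]; print(' plane',s.round(4),'rms',np.std(q[:,2]-A@s).round(2))
        g=W[(r<45)&np.isfinite(W[...,2])]; print(' z pct r<45',np.percentile(g[:,2],[2,25,50,75,98]).round(1))
o=monitor.get_obs(); print(o['time'],o['ee_pos'],o['wrist_force'])
disc()
E
python3 disc.py
```

```text
27.975 [534.21269841 -46.69263402  90.32799356] [ 0.09399029 -0.51799275 -0.06957431]
side 614 [473.5 -51.   71.6] [582.3  65.8  90. ]
 plane [ 2.73000e-02 -1.30000e-02  7.53801e+01] rms 1.87
 z pct r<45 [ 73.3  75.4  76.8 476.  487.8]
top 165 [497.5  32.9  71.6] [584.   66.3  81.5]
 plane [-1.91000e-02 -7.92000e-02  7.78143e+01] rms 1.71
 z pct r<45 [ 73.7 480.2 496.1 501.9 512.2]
```

Emit:
{"op": "send_rows", "data": {
  "increments": [
    [[-0.05, 0, 0], 0],
    [[-0.05, 0, -0.3], 0],
    [[-0.3, 0, -0.5], 0],
    [[-0.7, 0, -0.5], 0],
    [[-1, 0, -0.5], 0],
    [[-1, 0, -0.5], 0]
  ],
  "fingers": 0
}}

```text
time: 28.82
ee_pos: [542.6, -149.5, 140.6]
tool_rot: [[-0.083, 0.997, 0.0], [0.997, 0.083, -0.001], [-0.001, 0.0, -1.0]]
wrist_force: [-0.2, 0.1, 0.8]
gripper_width: -0.1
grasp_force: 0.0
```

```bash
cat >> disc.py <<'E'
import sys
c=cam('top'); b=c['img'][150:290,205:415]; s=cam('side')['img'][150:290,210:420]
cv2.imwrite(f'pics/{sys.argv[1]}.png',cv2.resize(np.hstack([s,b]),None,fx=1.8,fy=1.8,interpolation=cv2.INTER_CUBIC))
E
python3 disc.py l7
```

```text
28.825 [ 542.56543069 -149.45312935  140.55347714] [-0.19131912  0.07472049  0.76749799]
side 708 [473.6 -50.1  71.5] [566.2  66.7  79.6]
 plane [ 1.42000e-02 -1.41000e-02  7.53602e+01] rms 1.45
 z pct r<45 [72.7 74.5 75.4 76.3 78.1]
top 1822 [472.  -52.1  71.5] [590.   64.3  82.8]
 plane [ 1.20000e-02 -1.76000e-02  7.51825e+01] rms 1.87
 z pct r<45 [70.8 73.9 75.2 76.5 79.5]
```

View pics/l7.png

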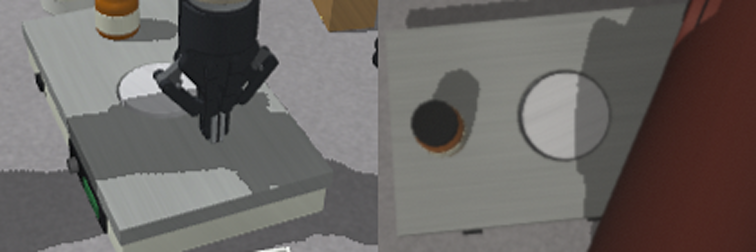

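The cover lies inside the recess (top crop 563,115). Its top is about 5 mm proud and slightly tilted. I'll press over each stud with the fingers shut.

Emit:
{"op": "send_rows", "data": {
  "increments": [
    [[0.35, -0.05, 0], 0],
    [[0.7, -0.11, 0], 0],
    [[0.7, -0.11, 0], 0]
  ]
}}

```text
time: 29.4
ee_pos: [525.6, -73.5, 140.1]
tool_rot: [[-0.093, 0.996, -0.001], [0.996, 0.093, 0.002], [0.002, -0.0, -1.0]]
wrist_force: [0.5, 0.0, 0.5]
gripper_width: 0.2
grasp_force: 0.0
```

Emit:
{"op": "send_rows", "data": {
  "increments": [
    [[0.35, -0.05, 0], 0],
    [[0.705, -0.107, 0.1], 0],
    [[0.705, -0.107, 0.3], 0],
    [[0.705, -0.107, 0.37], 0],
    [[0.705, -0.107, 0.37], 0]
  ]
}}

```text
time: 30.02
ee_pos: [509.0, -9.1, 103.2]
tool_rot: [[-0.087, 0.996, -0.001], [0.996, 0.087, -0.001], [-0.001, -0.001, -1.0]]
wrist_force: [0.9, -0.2, 0.8]
gripper_width: -0.3
grasp_force: 0.0
```

Emit:
{"op": "send_rows", "data": {
  "increments": [
    [[0, 0, 0.02], 0],
    [[0, 0, 0.04], 0],
    [[0, 0, 0.06], 0],
    [[0, 0, 0.06], 0]
  ]
}}

```text
time: 30.52
ee_pos: [509.2, -8.5, 97.4]
tool_rot: [[-0.087, 0.996, 0.0], [0.996, 0.087, -0.0], [-0.0, 0.0, -1.0]]
wrist_force: [0.0, -0.3, 0.6]
gripper_width: -0.2
grasp_force: 0.2
```

Emit:
{"op": "send_rows", "data": {
  "increments": [
    [[0, 0, 0.01], 0],
    [[0, 0, 0.02], 0],
    [[0, 0, 0.02], 0]
  ]
}}

```text
time: 30.9
ee_pos: [508.8, -8.8, 95.3]
tool_rot: [[-0.087, 0.996, -0.001], [0.996, 0.087, -0.0], [-0.0, -0.001, -1.0]]
wrist_force: [-2.3, -2.8, 3.8]
gripper_width: 0.0
grasp_force: 2.1
```

Emit:
{"op": "send_rows", "data": {
  "increments": [
    [[0, 0, 0.01], 0],
    [[0, 0, 0.02], 0],
    [[0, 0, 0.02], 0]
  ]
}}

```text
time: 31.28
ee_pos: [509.1, -8.9, 93.7]
tool_rot: [[-0.087, 0.996, 0.0], [0.996, 0.087, -0.0], [-0.0, 0.0, -1.0]]
wrist_force: [-4.7, -4.0, 9.4]
gripper_width: 0.1
grasp_force: 5.2
```

Emit:
{"op": "send_rows", "data": {
  "increments": [
    [[0, 0, 0.01], 0],
    [[0, 0, 0.02], 0],
    [[0, 0, 0.02], 0]
  ]
}}

```text
time: 31.65
ee_pos: [509.8, -8.6, 92.2]
tool_rot: [[-0.087, 0.996, 0.001], [0.996, 0.087, 0.0], [0.0, 0.001, -1.0]]
wrist_force: [-3.5, -1.6, 13.7]
gripper_width: -0.0
grasp_force: 6.7
```

Emit:
{"op": "send_rows", "data": {
  "increments": [
    [[0, 0, 0.01], 0],
    [[0, 0, 0.02], 0],
    [[0, 0, 0.02], 0]
  ]
}}

```text
time: 32.02
ee_pos: [509.9, -8.6, 91.9]
tool_rot: [[-0.087, 0.996, 0.001], [0.996, 0.087, 0.002], [0.002, 0.001, -1.0]]
wrist_force: [-15.1, -1.8, 41.8]
gripper_width: -0.0
grasp_force: 20.6
```

Stud 2 is home: the force rose sharply at fingertip height 70, flush with the deck. Now stud 3.

Emit:
{"op": "send_rows", "data": {
  "increments": [
    [[0, 0, -0.08], 0],
    [[0, 0, -0.16], 0],
    [[0, 0.2, -0.16], 0],
    [[0, 0.45, -0.16], 0],
    [[0, 0.45, -0.16], 0],
    [[0, 0.45, -0.12], 0],
    [[0, 0.45, -0.08], 0],
    [[0, 0.45, -0.06], 0],
    [[0, 0.45, -0.04], 0],
    [[0, 0.45, -0.03], 0],
    [[0, 0.45, -0.02], 0],
    [[0, 0.45, -0.02], 0]
  ]
}}

```text
time: 33.52
ee_pos: [553.9, -4.5, 92.2]
tool_rot: [[-0.087, 0.996, -0.0], [0.996, 0.087, 0.001], [0.001, -0.0, -1.0]]
wrist_force: [-5.4, 0.7, 11.6]
gripper_width: -0.2
grasp_force: 5.7
```

Emit:
{"op": "send_rows", "data": {
  "increments": [
    [[0, 0, 0.005], 0],
    [[0, 0, 0.01], 0],
    [[0, 0, 0.01], 0]
  ]
}}

```text
time: 33.9
ee_pos: [554.0, -4.5, 92.1]
tool_rot: [[-0.087, 0.996, -0.0], [0.996, 0.087, 0.002], [0.002, -0.0, -1.0]]
wrist_force: [-10.4, 1.3, 23.7]
gripper_width: 0.3
grasp_force: 11.8
```

Emit:
{"op": "send_rows", "data": {
  "increments": [
    [[0, 0, -0.08], 0],
    [[0, 0, -0.16], 0],
    [[0.2, -0.1, -0.16], 0],
    [[0.39, -0.225, -0.16], 0],
    [[0.39, -0.225, -0.16], 0],
    [[0.39, -0.225, -0.12], 0],
    [[0.39, -0.225, -0.08], 0],
    [[0.39, -0.225, -0.06], 0],
    [[0.39, -0.225, -0.04], 0],
    [[0.39, -0.225, -0.02], 0],
    [[0.39, -0.225, -0.01], 0],
    [[0.39, -0.225, -0.01], 0]
  ]
}}

```text
time: 35.4
ee_pos: [528.2, 32.3, 92.1]
tool_rot: [[-0.087, 0.996, -0.0], [0.996, 0.087, 0.001], [0.001, -0.0, -1.0]]
wrist_force: [-4.6, -0.4, 13.6]
gripper_width: -0.3
grasp_force: 6.2
```

Emit:
{"op": "send_rows", "data": {
  "increments": [
    [[0, 0, 0.005], 0],
    [[0, 0, 0.01], 0],
    [[0, 0, 0.01], 0]
  ]
}}

```text
time: 35.78
ee_pos: [528.3, 32.2, 92.0]
tool_rot: [[-0.087, 0.996, -0.0], [0.996, 0.087, 0.001], [0.001, -0.0, -1.0]]
wrist_force: [-10.7, -0.7, 26.3]
gripper_width: -0.3
grasp_force: 12.9
```

Emit:
{"op": "send_rows", "data": {
  "increments": [
    [[0, 0, -0.08], 0],
    [[0, 0, -0.16], 0],
    [[-0.13, 0, -0.16], 0],
    [[-0.26, 0, -0.16], 0],
    [[-0.26, 0, -0.16], 0],
    [[-0.26, 0, -0.1], 0],
    [[-0.26, 0, -0.05], 0],
    [[-0.26, 0, -0.02], 0],
    [[-0.26, 0, -0.01], 0],
    [[-0.26, 0, 0], 0],
    [[-0.26, 0, 0], 0]
  ]
}}

```text
time: 37.15
ee_pos: [530.2, 6.8, 92.0]
tool_rot: [[-0.088, 0.996, -0.001], [0.996, 0.088, 0.002], [0.002, -0.001, -1.0]]
wrist_force: [-13.5, 0.8, 30.0]
gripper_width: 0.0
grasp_force: 15.2
```

Emit:
{"op": "send_rows", "data": {
  "increments": [
    [[0, 0, -0.08], 0],
    [[0, 0, -0.16], 0],
    [[-0.06, -0.12, -0.16], 0],
    [[-0.13, -0.225, -0.16], 0],
    [[-0.13, -0.225, -0.16], 0],
    [[-0.13, -0.225, -0.1], 0],
    [[-0.13, -0.225, -0.05], 0],
    [[-0.13, -0.225, -0.02], 0],
    [[-0.13, -0.225, -0.01], 0],
    [[-0.13, -0.225, 0], 0],
    [[-0.13, -0.225, 0], 0]
  ]
}}

```text
time: 38.52
ee_pos: [509.1, -8.3, 92.0]
tool_rot: [[-0.087, 0.996, -0.001], [0.996, 0.087, 0.002], [0.002, -0.001, -1.0]]
wrist_force: [-13.5, 0.8, 32.4]
gripper_width: -0.1
grasp_force: 16.4
```

Emit:
{"op": "send_rows", "data": {
  "increments": [
    [[0, 0, -0.1], 0],
    [[0, 0, -0.5], 0],
    [[-0.3, 0, -0.9], 0],
    [[-0.6, 0, -0.9], 0],
    [[-1, 0, -0.9], 0]
  ]
}}

```text
time: 39.15
ee_pos: [518.4, -108.0, 180.8]
tool_rot: [[-0.089, 0.996, 0.001], [0.996, 0.089, 0.001], [0.0, 0.001, -1.0]]
wrist_force: [0.4, 0.8, -0.2]
gripper_width: 0.0
grasp_force: 0.0
```

Emit:
{"op": "send_rows", "data": {
  "increments": [
    [[-0.5, 0, 0], 0],
    [[-1, 0, 0], 0],
    [[-1, 0, 0], 0],
    [[-1, 0, 0], 0]
  ]
}}

```text
time: 39.65
ee_pos: [526.6, -207.3, 180.0]
tool_rot: [[-0.087, 0.996, -0.001], [0.996, 0.087, -0.0], [0.0, -0.001, -1.0]]
wrist_force: [1.3, 0.5, -0.9]
gripper_width: 0.1
grasp_force: 0.0
```

```bash
python3 disc.py l8
python3 - <<'E'
from m import *
c=cam('top');W=cloud(c);r=np.hypot(W[...,0]-530.2,W[...,1]-6.7)
q=W[r<46]; A=np.c_[q[:,:2]-[530.2,6.7],np.ones(len(q))]; print('disc',np.linalg.lstsq(A,q[:,2],rcond=None)[0].round(4))
q=W[(r>60)&(r<85)]; q=q[np.abs(q[:,2]-70)<10]; A=np.c_[q[:,:2]-[530.2,6.7],np.ones(len(q))]; print('deck',np.linalg.lstsq(A,q[:,2],rcond=None)[0].round(4))
E
```

```text
39.65 [ 526.55668779 -207.29469019  180.00674111] [ 1.31831609  0.46323397 -0.93286354]
side 141 [470.3 -52.2  71.5] [567.2  65.3  73.9]
 plane [-2.40000e-03  5.00000e-04  7.21035e+01] rms 0.52
 z pct r<45 [68.  69.6 70.4 71.1 72.9]
top 505 [471.8 -52.1  71.5] [587.7  66.4  76.5]
 plane [ 7.00000e-04 -1.00000e-03  7.26614e+01] rms 0.97
 z pct r<45 [65.9 68.7 70.  71.3 73.8]
disc [2.40000e-03 2.00000e-04 7.00162e+01]
deck [-1.70000e-03 -2.00000e-04  7.00226e+01]
```

View pics/l8.png

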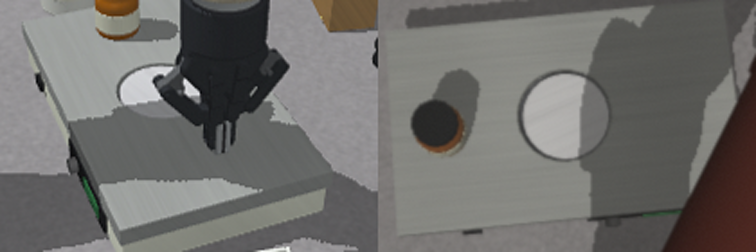

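The cover (top crop 563,115) is flush and level: disc top 70.02 mm, deck 70.02 mm. The amber jar hasn't moved and the arm is clear, so I'm handing in.

```bash
python3 -c "
from cell import workorder
print(workorder.sign_off())"
```

```text
the job is handed in; nothing more can be done
None
```

The job is handed in at about 40 s: all three stoppers are in the tub, the cover measures level and flush with the deck, and neither jar was touched; one press over a stud briefly read 42 N at the wrist, through the fingertips rather than the arm or gripper body.

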